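# Load the blister carrier and set the dwell dial

### The arm

A 6-joint arm with a two-finger parallel gripper is mounted at the origin on the work surface. World frame = base frame: x ahead of the robot, y to its left, z up, the work surface at z = 0. Lengths are in m, angles in rad, forces in N, time in s.
With the tool pointing down it reaches from about 0.25 to 0.775 m from the base axis. Payload 4 kg.
Tool frame: the origin (TCP) lies between the finger pads, 19 mm behind the fingertips; this is the grasp point; y points along the fingers, x is the direction in which the jaws open and shut, and the axes are right-handed (so a half turn about y gives the same grasp; the last joint's range is limited). The gripper opens to 94 mm and grips with 3 to 60 N. Pads are 16 mm wide; open, the fingers measure 119 mm over their backs; the gripper's body (75 mm by 177 mm) begins 78 mm behind the grasp point.
Start: joints at [-1.235, 0.087, 1.371, -0, 1.684, -0.103], TCP at [0.234, -0.498, 0.224] pointing down, gripper open.
Joint ranges: [-3.1, 3.1], [-0.76, 2.03], [0.27, 2.55], [-1.08, 4.22], [0.17, 2.65], [-2.57, 2.57]. Speed limits (rad/s): [2.79, 2.79, 3.14, 3.14, 3.14, 3.14].

### API

Orientations are given as a rotation vector (axis times angle).
In Python, from station import env, eyes gives the robot as it stands. The module is installed in compiled form; this text tells all that it offers.
- The arm moves only by the shell command python3 -m handwheel 'ROWS' [FORCE]. ROWS is JSON, one flat list of numbers, 7 for each row, row after row: the shift along the tool's x, y, z in m, then the turn, a rotation vector about the tool's x, y, z in rad, then the finger opening in m, from 0 to 0.094. A call has 1 to 8 rows; each row shifts and turns the commanded pose from where the row before left it, along the tool's axes as they then stand; what a row does not reach is not made up. A row lasts 1/10 s, in which the tool goes at most 50 mm and 8.59 degrees, less where a joint would pass 70% of its speed; a pose out of reach is approached as far as the arm can. A call with a gripper value outside its range is refused whole. The fingers move at their own pace and stop on an object; FORCE is the grip in N (left out, the last holds). Time passes only in rows, so rows that do not move let the fingers close. It gives the time, the measured TCP pose, the force and the opening at its end, in the units of the state.
- env.observe(): the state, without advancing time (a new reading comes with each control period).
- eyes.get_image(name): name is "scene" or "top" or "wrist"; returns (picture, depth): 400x640x3 uint8, blue, green, red; 400x640 float32, m along the optical axis (not along the pixel's ray), 0 where there is no reading.
- eyes.camera_info(name): a dict with "intrinsics" (3x3 intrinsics, pixels), "T" (4x4, takes a point from camera to world coordinates). Camera axes: x right, y down, z forward; pixel columns grow to the right and rows downward; lengths in m; the calibration is good to about 2 mm. A picture is of the moment at which its call begins: read the wrist's pose just before it. camera_info takes no time and is no camera call; for the wrist camera it gives the pose at the moment of the call.
- env.sign_off(): hands the job in, once; it reports no verdict.
The state is a dict: "clock": time; "q": joint angles; "dq": joint speeds; "joint_efforts": joint torques, N m; "ee_pos": TCP position; "orientation": TCP orientation; "wrist_force": force on the tool from outside, world axes, zero at the start; "torque": the same for the moment, N m; "grip_width": opening from 0.0 (shut) to 1.0 (fully open).
Only numpy, scipy, OpenCV 4.12 (cv2) and the standard library are available. Lean on these libraries where they do the work, as an engineer would, in place of code of your own. Each camera call takes 0.05 s, during which the arm holds its last target. There are 200 camera calls.

### The job

Get the card sealer ready: seat the longer of the two metal blister carriers in the sealer's nest, its back edge tucked under the keeper lip and lying fully home and flat, and turn the dial clockwise until its pointer stands at the metal set-point tab on the scale rim. Leave the tab, the shorter carrier and the other things where they are, and let go of everything.

Things in the scene. Friction and masses are not known exactly. Their poses are not given: they have to be found in the camera images.
- station: White card sealer, fixed slab 230 (x) x 400 (y) x 30 mm high. Origin: centre of underside; x to its back, y left, z up. Nest on the left; dial on the right, a black cover 18 mm high 80 mm behind its axis. At x +88, y +180 mm a column 32 mm thick, 230 mm high carries the parked sealing head out to the left, beyond y +155 mm (underside 128 mm above the table).
- nest (a point): Centre of the nest's floor, 30 mm above the table, at station y +85 mm; station's axes. Pocket 144 (x) x 101 mm (y); front and side walls 12 mm thick and high. A keeper lip covers the back 12 mm of the pocket: underside 17, top 23 mm above the floor, so the carrier goes in with its front edge raised 4 to 12 degrees, slides back under the lip to the back wall, then is laid flat.
- carrier: The longer blister carrier: loose aluminium plate 140 (x) x 96 (y) x 12 mm, two rows of seven tablet pockets, and along its middle an upright grip rib 70 mm long (x), 14 mm wide (y), top 46 mm above the underside. Origin: centre of the underside; z up. About 0.35 kg. Both ends are alike: either may go to the back.
- spare: The shorter blister carrier, 105 x 96 x 12 mm with the same rib and rows of five pockets; does not belong in this nest; leave it. Origin: centre of the underside. The two carriers may have changed places.
- dial_grip (a point): On the dial's vertical axis, 64 mm above the table, at station y -105 mm: TCP height to grip it. Black dial: round skirt 72 mm across, 8 mm high, on it an upright grip bar 64 mm long, 16 mm wide, 33 mm above the skirt (top 74 mm above the table). The point's x axis runs along the bar towards the pointer.
- dial_nose (a point): End of the dial's pointer (low nose on the skirt with a white line, also on the pointer's half of the bar top), 46 mm from the axis; turns with the dial, x pointing outward.
- dial (a joint): Angle of the dial, rad, grows clockwise seen from above, 0 to 4.71; stays where it is left. At 0 the pointer points 135 degrees counter-clockwise from the station's x axis (front left).
- mark_tip (a point): Inner side of the set-point tab (dark steel block, 18 x 9 x 8 mm, on the white scale, at its rim, 49 to 67 mm from the dial's axis), 49 mm from the axis; x points outward. The pointer is to stand at it.
- mark (a joint): Angle of the set-point tab about the dial's axis, rad, same zero and direction as the dial: dial = mark when the pointer stands at the tab. Stiff; must not be moved.
- jar: White tablet jar 70 mm across, 110 mm tall, bystander. Origin: centre of its underside.
- carton: Medicine carton 70 x 130 x 50 mm, white with a blue band, bystander. Origin: centre of its underside.
Mind the look-alikes: they are no part of the job. Leave any purple or yellow look-alike of the carrier alone.

How it is judged:
At the end, for the whole second after the job is handed in: The longer carrier lies in the nest under the lip: within 5 mm of the pocket's centre in x and y, its underside within 3 mm of the pocket floor, tilted less than 0.03 rad and square within 0.08 rad, at rest. The dial's pointer is within 0.10 rad (6 degrees) of the set-point tab, and still (x of carrier in the frame of nest between -0.005 and 0.005 m and y of carrier in the frame of nest between -0.005 and 0.005 m and z of carrier in the frame of nest below 0.003 m and angle between carrier's own z axis and vertical below 0.03 rad and angle between the x axis of carrier and the x axis of nest, either way round below 0.08 rad and linear speed of carrier below 0.02 m/s and angle between the x axis of dial_nose and the x axis of mark_tip, either way round below 0.1 rad and horizontal distance between dial_nose and mark_tip below 0.02 m and velocity of joint dial between -0.05 and 0.05 rad/s); the robot touches nothing.
It fails at once if the set-point tab is moved more than 4 mm (distance of mark_tip from where it was at the start of the episode above 0.004 m).
It fails at once if the shorter carrier is moved more than 20 mm (distance of spare from where it was at the start of the episode above 0.02 m).
It fails at once if the jar is moved more than 20 mm (distance of jar from where it was at the start of the episode above 0.02 m).
It fails at once if the carton is moved more than 20 mm (distance of carton from where it was at the start of the episode above 0.02 m).
It also fails if it takes over 72 s, if anything falls off the work surface, if the arm or the gripper's body presses on something with over 40 N, if the wrist force passes 120 N, or if a joint passes its speed limit or range.

## Working session

There is one attempt and no reset: what is moved stays moved. The work goes in short steps, Python scripts to look and compute and a shell command to move; the robot and the scene stay as the last step left them, time stands still between calls to the robot, and variables do not carry over. Pictures are saved under pics/ and viewed, about 8 in all and at most 12, crops included, and the job is handed in when it is done.

```bash
mkdir -p pics
cat > h.py <<'E'
import numpy as np,cv2
from station import env,eyes
from scipy.spatial.transform import Rotation as R
def cloud(n):
    im,d=eyes.get_image(n);c=eyes.camera_info(n);K=np.array(c["intrinsics"]);T=np.array(c["T"])
    v,u=np.mgrid[0:400,0:640]
    P=np.stack([(u-K[0,2])/K[0,0]*d,(v-K[1,2])/K[1,1]*d,d],-1)@T[:3,:3].T+T[:3,3]
    P[d==0]=np.nan
    return im,P
E
python3 - <<'E'
from h import *
print(env.observe())
for n in("scene","top"):
    im,P=cloud(n);cv2.imwrite(f"pics/{n}0.png",im);np.save(n+"0.npy",P)
    print(n,np.round(eyes.camera_info(n)["T"],3).tolist())
E
```

```text
{'clock': 0.0, 'q': array([-1.23511181e+00,  8.79743325e-02,  1.37226746e+00, -2.13096804e-05,
        1.68360312e+00, -1.03099957e-01]), 'dq': array([-1.69988747e-04, -2.41962005e-03, -6.79787013e-05,  6.93849967e-04,
       -2.93805524e-04,  2.22406951e-03]), 'joint_efforts': array([ 4.06194667e-04, -3.40183854e+01, -3.02424932e+01,  7.18571758e-02,
        3.31224524e-02, -1.74415250e-04]), 'ee_pos': array([ 0.23347997, -0.49741221,  0.22308688]), 'orientation': array([-1.38399077,  0.88149792, -0.87857727]), 'wrist_force': array([0.25228926, 0.3921771 , 0.1726801 ]), 'torque': array([-0.02287476, -0.03981133,  0.04418987]), 'grip_width': 0.9957304659309955}
scene [[0.619, 0.668, -0.413, 1.033], [0.785, -0.527, 0.326, -0.533], [-0.0, -0.526, -0.85, 1.092], [0.0, 0.0, 0.0, 1.0]]
top [[-0.007, -0.984, 0.177, 0.359], [-1.0, 0.006, -0.009, -0.126], [0.008, -0.177, -0.984, 0.928], [0.0, 0.0, 0.0, 1.0]]
```

View pics/top0.png

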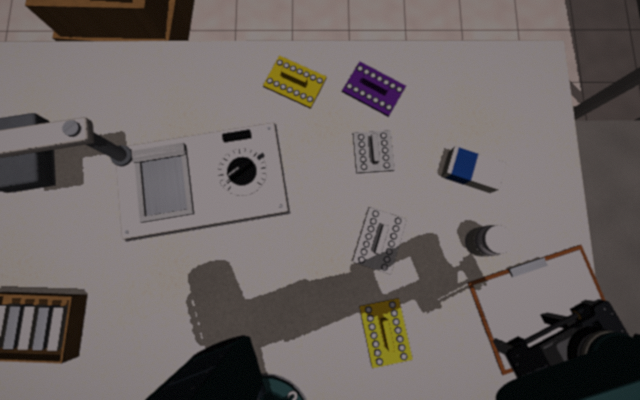

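View pics/scene0.png

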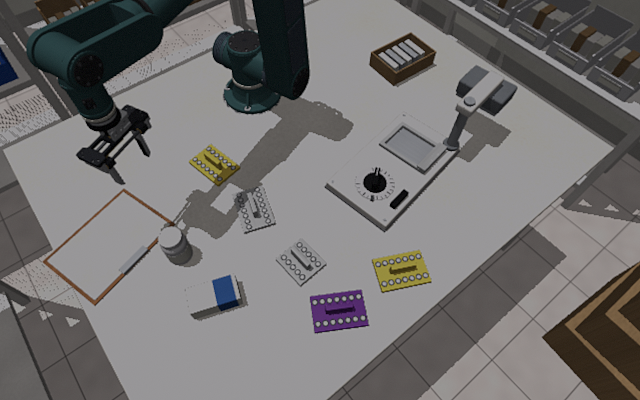

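Top view: the candidates are the silver plates at (379,238) and (373,151), yellow at (386,332) and (295,80), and purple at (374,88). The long silver one looks like (379,238), and the dial is at (241,171). I'll check this in a close crop and measure.

Run:
```python
from h import *
im=cv2.imread("pics/top0.png");P=np.load("top0.npy")
a=cv2.resize(im[120:285,345:410],None,fx=3.5,fy=3.5,interpolation=2);b=cv2.resize(im[115:245,115:295],None,fx=3,fy=3,interpolation=2)
c=np.zeros((600,800,3),np.uint8);c[:a.shape[0],:a.shape[1]]=a;c[:b.shape[0],240:240+b.shape[1]]=b;cv2.imwrite("pics/crop1.png",c)
def rect(mask,box,name):
    m=np.zeros((400,640),np.uint8);x0,x1,y0,y1=box;m[y0:y1,x0:x1]=mask[y0:y1,x0:x1]
    n,l,s,_=cv2.connectedComponentsWithStats(m);k=1+s[1:,4].argmax();Q=P[l==k]
    r=cv2.minAreaRect((Q[:,:2]*1000).astype(np.float32));print(name,len(Q),np.round(r[0],1),np.round(r[1],1),round(r[2],1),"z",np.round(np.percentile(Q[:,2],[5,50,95])*1000,1))
z=P[...,2]
rect((z>.02)&(z<.05),(118,292,115,245),"station")
for nm,bx in(("A",(345,412,195,285)),("B",(345,405,120,185))):
    rect((z>.006)&(z<.06),bx,nm);rect((z>.032)&(z<.06),bx,nm+"rib")
rect((z>.055)&(z<.09),(200,292,140,210),"dialbar")
rect((z>.05)&(z<.3),(440,520,215,265),"jar");rect((z>.03)&(z<.3),(430,510,135,200),"carton")
```

```text
station 13946 [564.3 163.1] [231.3 399.7] 9.4 z [27.7 30.8 42.7]
A 2291 [ 413.4 -275.3] [ 96.7 140.4] 71.5 z [ 9.7 12.6 45.4]
Arib 196 [ 413.  -274.8] [14.2 69.3] 71.5 z [37.9 45.8 48.6]
B 1536 [ 637.6 -266.9] [105.8  96.5] 3.8 z [ 9.7 12.9 46.1]
Brib 187 [ 636.6 -266.7] [68.5 14.4] 3.5 z [35.3 45.7 48.5]
dialbar 233 [580.8  59.4] [17.  63.2] 38.2 z [58.1 73.7 76.3]
jar 1021 [ 407.6 -514.5] [65.  65.4] 55.0 z [ 60.1 108.8 112.1]
carton 1707 [ 583.2 -508.7] [131.3  71.9] 70.4 z [38.4 50.1 52.8]
```

View pics/crop1.png

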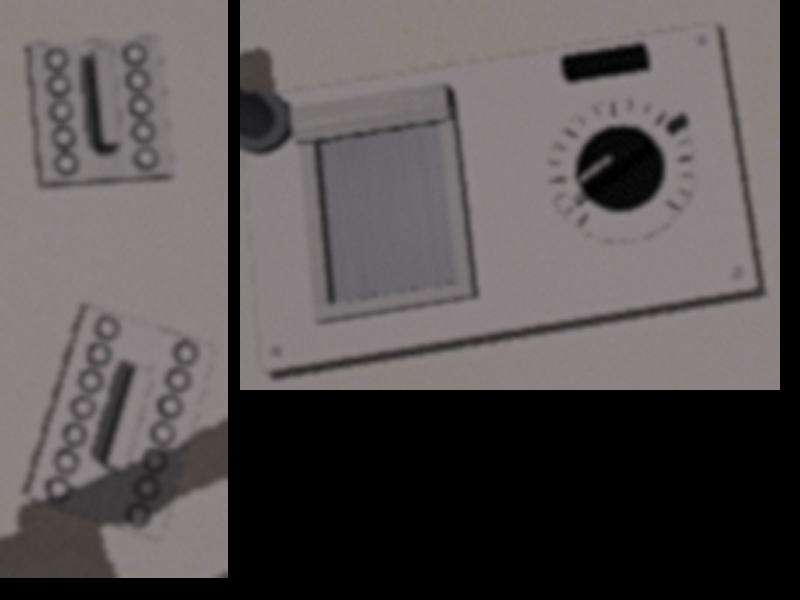

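Close crop: the carrier at top (379,238) has seven pockets a row and measures 140×97, so it is the target. The one at (373,151) has five and is the spare. The dial pointer points front-left, and the tab is back-right at about (261,157). Next I'll measure the tab, the head and the tool yaw.

```bash
cat >> h.py <<'E'
YS=np.radians(9.4);C=np.array([.5643,.1631])
def st(P): # world->station
    d=np.asarray(P)[...,:2]-C;c,s=np.cos(YS),np.sin(YS)
    return np.stack([d[...,0]*c+d[...,1]*s,-d[...,0]*s+d[...,1]*c],-1)
def ws(x,y): c,s=np.cos(YS),np.sin(YS);return C+[x*c-y*s,x*s+y*c]
def pose(yaw,tilt=0): # tool x at yaw(deg), y down; tilt(deg) about tool x
    a=np.radians(yaw);X=np.array([np.cos(a),np.sin(a),0]);Y=np.array([0,0,-1.]);
    return R.from_matrix(np.stack([X,Y,np.cross(X,Y)],1))*R.from_rotvec([np.radians(tilt),0,0])
def go(p,Rt):
    o=env.observe();R0=R.from_rotvec(o["orientation"])
    print("t",round(o["clock"],2),"p",np.round(o["ee_pos"],4),"rot",np.round((R0.inv()*Rt).as_rotvec(),4),"shift after rot",np.round(Rt.inv().apply(np.array(p)-o["ee_pos"]),4),"before",np.round(R0.inv().apply(np.array(p)-o["ee_pos"]),4),"q",np.round(o["q"],2),"F",np.round(o["wrist_force"],1),"grip",round(o["grip_width"]*94,1))
E
python3 - <<'E'
from h import *
im=cv2.imread("pics/top0.png");P=np.load("top0.npy");S=st(P);z=P[...,2]
g=im.max(2);r=S-[0,-.105];rr=np.hypot(r[...,0],r[...,1])
m=(g<80)&(rr>.05)&(rr<.068)&(r[...,0]<.07)&(z>.03)
a=np.degrees(np.arctan2(r[...,1],r[...,0]))
print("tab",m.sum(),np.round(np.median(a[m]),1),np.percentile(a[m],[5,95]),np.median(z[m]),np.median(rr[m]))
m=(z>.1)&(S[...,1]>.13)&(S[...,1]<.45)&(abs(S[...,0])<.25)
for lo,hi in((.1,.15),(.15,.2),(.2,.26)):
    k=m&(z>lo)&(z<hi);print(lo,k.sum(),np.round([S[k].min(0),S[k].max(0)],3).tolist() if k.any() else"")
o=env.observe();M=R.from_rotvec(o["orientation"]).as_matrix();print(np.round(M,3),np.degrees(np.arctan2(M[1,0],M[0,0])))
print(ws(0,.085),ws(0,-.105))
for y in(71.5,-108.5):go([.4133,-.275,.15],pose(y))
E
```

```text
tab 24 -61.3 [-65.04486037 -57.20432612] 0.041925533405369086 0.05845613938481497
0.1 413 [[0.005, 0.162], [0.153, 0.37]]
0.15 2519 [[0.004, 0.154], [0.154, 0.37]]
0.2 2471 [[0.062, 0.153], [0.112, 0.334]]
[[ 0.425 -0.001  0.905]
 [-0.905  0.002  0.425]
 [-0.002 -1.     0.   ]] -64.85669902488713
[0.55041729 0.24695863] [0.58144923 0.05950992]
t 0.1 p [ 0.2335 -0.4975  0.2232] rot [-2.4000e-03 -2.3799e+00 -7.0000e-04] shift after rot [ 0.268   0.0732 -0.0999] before [-0.1249  0.0735  0.2573] q [-1.24  0.09  1.37 -0.    1.68 -0.1 ] F [ 0.2 -0.1  0. ] grip 94.0
t 0.1 p [ 0.2335 -0.4975  0.2232] rot [ 6.000e-04  7.617e-01 -1.900e-03] shift after rot [-0.268   0.0732  0.0999] before [-0.1249  0.0735  0.2573] q [-1.24  0.09  1.37 -0.    1.68 -0.1 ] F [ 0.2 -0.1  0. ] grip 94.0
```

Tab is at −61.3° and pointer at +118.8° in the station frame, so the dial turn is about 180° clockwise. Moving above the long carrier.

```bash
python3 -m handwheel '[-0.021,0,0.043,0,0,0,0.094,-0.021,0,0.043,0,0,0,0.094,-0.021,0,0.043,0,0,0,0.094,-0.021,0,0.043,0,0,0,0.094,-0.021,0,0.043,0,0,0,0.094,-0.02,0,0.043,0,0,0,0.094,0,0.02,0,0,0.12,0,0.094,0,0.02,0,0,0.12,0,0.094]'
python3 -m handwheel '[0,0,0,0,0.14,0,0.094,0,0,0,0,0.14,0,0.094,0,0,0,0,0.14,0,0.094,0,0,0,0,0.1,0,0.094,0,0,0,0,0,0,0.094]'
python3 - <<'E'
from h import *
im,P=cloud("wrist");cv2.imwrite("pics/w1.png",im);np.save("w1.npy",P);z=P[...,2]
m=((z>.034)&(z<.055)).astype(np.uint8);n,l,s,_=cv2.connectedComponentsWithStats(m)
for k in range(1,n):
    if s[k,4]>300:
        Q=P[l==k];r=cv2.minAreaRect((Q[:,:2]*1000).astype(np.float32));print(s[k],np.round(r[0],1),np.round(r[1],1),round(r[2],1),np.median(Q[:,2]))
go([.4133,-.275,.036],pose(-108.5))
E
```

```text
clock: 0.9
ee_pos: [0.4154, -0.2737, 0.1841]
orientation: [-1.296, 1.061, -1.063]
wrist_force: [-0.5, -1.5, -1.0]
grip_width: 0.999
clock: 1.4
ee_pos: [0.4139, -0.2749, 0.1837]
orientation: [-1.04, 1.443, -1.441]
wrist_force: [0.3, 0.4, 0.3]
grip_width: 1.003
[ 521   80   49   77 1054] [ 413.3 -497.1] [29.3 69.1] 75.4 0.04501783110134547
[310 157  15  71 990] [ 413.5 -274.3] [13.5 69.5] 71.3 0.04688690418239394
t 1.45 p [ 0.4139 -0.2749  0.1838] rot [ 0.0009  0.0038 -0.0003] shift after rot [ 0.0003  0.1478 -0.0006] before [ 0.0003  0.1478 -0.0004] q [-0.7  -0.02  1.56 -0.    1.6   1.19] F [-0.6  0.   2. ] grip 93.8
```

View pics/w1.png

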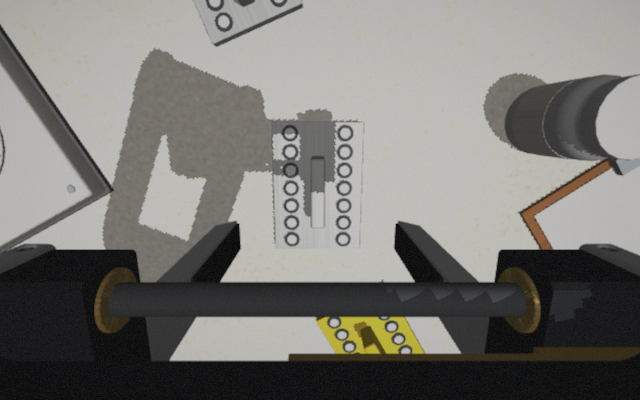

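The silver seven-pocket plate is directly below, with its rib at (317,190) between the fingers. Descend, grip and lift.

```bash
python3 -m handwheel '[0,0.04,0,0,0,0,0.094,0,0.04,0,0,0,0,0.094,0,0.04,0,0,0,0,0.094,0,0.028,0,0,0,0,0.094,0,0,0,0,0,0,0,0,0,0,0,0,0,0,0,0,0,0,0,0,0,0,0,0,0,0,0,0]' 40
python3 -m handwheel '[0,0,0,0,0,0,0,0,0,0,0,0,0,0,0,-0.02,0,0,0,0,0,0,-0.04,0,0,0,0,0,0,-0.04,0,0,0,0,0,0,-0.02,0,0,0,0,0,0,0,0,0,0,0,0]'
python3 - <<'E'
from h import *
n=ws(0,.085)
go([*ws(-.03,.085),.16],pose(-80.6))
E
```

```text
clock: 2.25
ee_pos: [0.4147, -0.2757, 0.0375]
orientation: [-1.039, 1.439, -1.443]
wrist_force: [-0.3, -0.8, -0.2]
grip_width: 0.697
clock: 2.95
ee_pos: [0.416, -0.2767, 0.1607]
orientation: [-1.038, 1.433, -1.449]
wrist_force: [-0.2, -0.6, -0.2]
grip_width: 0.102
t 2.95 p [ 0.416  -0.2767  0.1607] rot [-0.0073 -0.4851  0.0053] shift after rot [-0.4946  0.0007  0.1881] before [-0.5253 -0.0016 -0.0642] q [-0.7  -0.01  1.6  -0.    1.55  1.19] F [-0.2 -0.6 -0.2] grip 9.6
```

The grip closed to 9.6 mm, so the fingers were slower than I allowed and the rib was missed. Open again and look.

```bash
python3 -m handwheel '[0,0,0,0,0,0,0.094,0,0,0,0,0,0,0.094,0,0,0,0,0,0,0.094,0,0,0,0,0,0,0.094,0,0,0,0,0,0,0.094,0,0,0,0,0,0,0.094]'
python3 - <<'E'
from h import *
im,P=cloud("wrist");cv2.imwrite("pics/w2.png",im);z=P[...,2]
m=((z>.034)&(z<.055)).astype(np.uint8);n,l,s,_=cv2.connectedComponentsWithStats(m)
for k in range(1,n):
    if s[k,4]>300:
        Q=P[l==k];r=cv2.minAreaRect((Q[:,:2]*1000).astype(np.float32));print(s[k],np.round(r[0],1),np.round(r[1],1),round(r[2],1),np.median(Q[:,2]))
go([.4135,-.2745,.034],pose(-108.6))
E
```

```text
clock: 3.55
ee_pos: [0.414, -0.2751, 0.1559]
orientation: [-1.04, 1.442, -1.441]
wrist_force: [-0.2, -0.9, 0.0]
grip_width: 0.573
[ 540   75   57   86 1419] [ 412.6 -497.1] [29.5 69.2] 76.0 0.04502026516596502
[ 311  160   16   78 1183] [ 413.1 -275.9] [13.5 69.8] 71.4 0.047066199445626455
t 3.6 p [ 0.4141 -0.2751  0.1561] rot [ 0.0003  0.0034 -0.    ] shift after rot [-0.0004  0.1221 -0.0007] before [-0.0004  0.1221 -0.0007] q [-0.7  -0.01  1.6  -0.    1.55  1.19] F [ 0.1  0.3 -0.4] grip 57.8
```

View pics/w2.png

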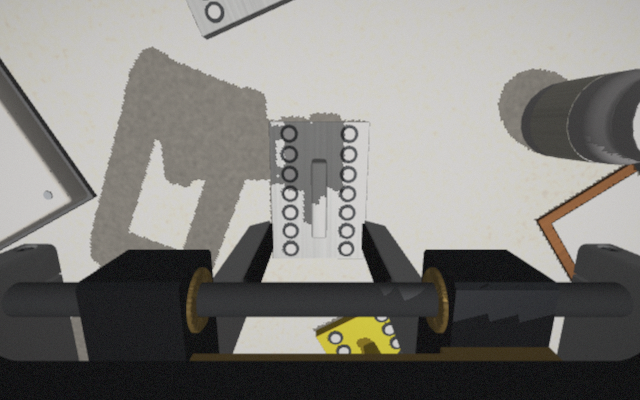

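The carrier lies where it was. This time I'll wait for the fingers to close before lifting.

```bash
python3 -m handwheel '[0,0.04,0,0,0,0,0.05,0,0.04,0,0,0,0,0.04,0,0.025,0,0,0,0,0.04,0,0.016,0,0,0,0,0.04,0,0,0,0,0,0,0.04,0,0,0,0,0,0,0,0,0,0,0,0,0,0,0,0,0,0,0,0,0]' 40
python3 -m handwheel '[0,0,0,0,0,0,0,0,0,0,0,0,0,0,0,0,0,0,0,0,0,0,0,0,0,0,0,0,0,0,0,0,0,0,0]'
python3 -m handwheel '[0,-0.01,0,0,0,0,0,0,-0.02,0,0,0,0,0,0,-0.04,0,0,0,0,0,0,-0.04,0,0,0,0,0,0,-0.02,0,0,0,0,0,0,0,0,0,0,0,0]'
python3 - <<'E'
from h import *
go([*ws(-.03,.085),.16],pose(-80.6))
E
```

```text
clock: 4.4
ee_pos: [0.4147, -0.2756, 0.0363]
orientation: [-1.039, 1.44, -1.443]
wrist_force: [0.3, 0.1, -0.9]
grip_width: 0.204
clock: 4.9
ee_pos: [0.4145, -0.2759, 0.0362]
orientation: [-1.04, 1.44, -1.444]
wrist_force: [-1.8, -2.2, 5.0]
grip_width: 0.144
clock: 5.5
ee_pos: [0.4154, -0.2756, 0.1682]
orientation: [-1.038, 1.436, -1.445]
wrist_force: [0.2, -0.5, -3.5]
grip_width: 0.145
t 5.5 p [ 0.4154 -0.2756  0.1682] rot [-0.0049 -0.4848  0.0026] shift after rot [-0.4935  0.0082  0.1885] before [-0.5245  0.0072 -0.0632] q [-0.7  -0.01  1.59  0.    1.56  1.19] F [ 0.2 -0.5 -3.5] grip 13.6
```

Held (3.5 N, 13.6 mm). Carry to hover above the nest, squared and tilted, then measure.

```bash
python3 -m handwheel '[0,0,0,0,-0.121,0,0,0,0,0,0,-0.121,0,0,0,0,0,0,-0.121,0,0,0,0,0,0,-0.121,0,0,-0.041,0,0.0157,0,0,0,0,-0.041,0,0.0157,0,0,0,0,-0.041,0,0.0157,0,0,0,0,-0.041,0,0.0157,0,0,0,0]'
python3 -m handwheel '[-0.041,0,0.0157,0,0,0,0,-0.041,0,0.0157,0,0,0,0,-0.041,0,0.0157,0,0,0,0,-0.041,0,0.0157,0,0,0,0,-0.041,0,0.0157,0,0,0,0,-0.041,0,0.0157,0,0,0,0,-0.041,0,0.0157,0,0,0,0,-0.041,0,0.0157,0,0,0,0]'
python3 -m handwheel '[0,0.02,0,0,0,0,0,0,0.02,0,0,0,0,0,0,0,0,-0.07,0,0,0,0,0,0,-0.07,0,0,0,0,0,0,0,0,0,0,0,0,0,0,0,0,0,0]'
python3 - <<'E'
from h import *
go([*ws(-.011,.085),.0774],pose(-80.6,-8))
out=[]
for n in("top","wrist"):
    im,P=cloud(n);np.save(n+"3.npy",P);out.append(im)
a=cv2.resize(out[0][100:250,90:290],(800,600)[:2] and (532,399),interpolation=2)
cv2.imwrite("pics/t3.png",a);cv2.imwrite("pics/w3.png",out[1])
E
```

```text
clock: 6.3
ee_pos: [0.4478, -0.1007, 0.1619]
orientation: [-1.283, 1.094, -1.084]
wrist_force: [1.2, -0.7, -3.9]
grip_width: 0.145
clock: 7.1
ee_pos: [0.5184, 0.2424, 0.1615]
orientation: [-1.288, 1.092, -1.086]
wrist_force: [1.5, -0.5, -4.2]
grip_width: 0.146
t 7.1 p [0.5184 0.2424 0.1615] rot [-0.1331 -0.0008  0.0008] shift after rot [0.0007 0.0803 0.0328] before [0.0007 0.0839 0.0219] q [0.34 0.16 1.41 0.   1.57 1.75] F [ 1.5 -0.5 -4.2] grip 13.7invalid input
```

View pics/w3.png

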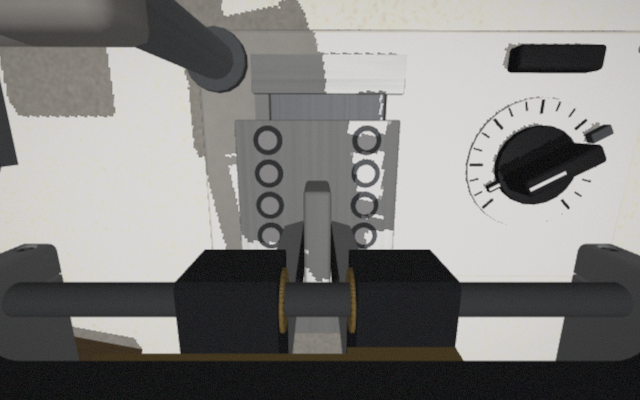

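Wrist view: the plate is in hand with its far edge at row 120 and its rib at (317,230). The keeper lip is ahead at row 75, and the dial is at (548,165) with its pointer front-left. My third row list was malformed. First I'll measure the plate against the pocket from this frame.

Run:
```python
from h import *
P=np.load("wrist3.npy");S=st(P)*1000;z=P[...,2]*1000
m=(abs(S[...,1]-85)<60)&(abs(S[...,0])<120)
def rr(k,n):
    k=k.astype(np.uint8);_,l,s,_=cv2.connectedComponentsWithStats(k);q=1+s[1:,4].argmax();Q=S[l==q]
    r=cv2.minAreaRect(Q.astype(np.float32));print(n,len(Q),np.round(r[0],1),np.round(r[1],1),round(r[2],1),"y",np.round(np.percentile(Q[:,1],[1,99]),1),"z",np.median(z[l==q]))
rr(m&(z>125)&(z<150),"plate")
rr(m&(z>48)&(z<58),"lip")
# floor visible
rr(m&(z>26)&(z<34)&(S[...,0]>20)&(S[...,0]<75)&(abs(S[...,1]-85)<49.5+3),"floor")
# plate edges: fit left/right
k=m&(z>125)&(z<150)
e=[(S[v][k[v]][:,0].mean(),S[v][k[v]][:,1].min(),S[v][k[v]][:,1].max()) for v in range(125,215,6) if k[v].sum()>50];e=np.array(e)
print(np.round(e,1)[::3].tolist());print("slopes",np.polyfit(e[:,0],e[:,1],1)[0],np.polyfit(e[:,0],e[:,2],1)[0])
for v in(100,105,110):
    f=(z[v]<36)&m[v];g=(z[v]>38)&m[v];print(v,np.round(S[v][f][:,1].min(),1),np.round(S[v][f][:,1].max(),1))
T=np.load("top0.npy");s=st(T)*1000;zz=T[...,2]*1000
w=(zz>39)&(zz<46)&(s[...,0]<55)&(s[...,0]>-90)&(abs(s[...,1]-85)<70);print("walls",np.round([np.percentile(s[w],1,axis=0),np.percentile(s[w],99,axis=0)],1))
```

```text
plate 17446 [-3.5 90.2] [79.  96.5] 0.3 y [ 43.2 137.1] z 137.68141199560557
lip 5887 [73.3 84.8] [ 30.1 119.7] 0.3 y [ 26.2 143.2] z 53.74109220603768
floor 2902 [48.8 82.6] [ 21.7 100.2] 0.3 y [ 33.6 131.8] z 31.339987685291504
[[33.2, 42.3, 137.8], [22.9, 42.3, 137.9], [12.4, 43.2, 138.1], [1.7, 42.8, 138.0], [-9.4, 42.8, 137.5]]
slopes 0.0039043202831305396 0.0010023343269355486
100 31.7 132.6
105 31.4 132.4
110 31.5 132.5
walls [[-84.   22.5]
 [ 52.4 147.3]]
```

```bash
python3 -m handwheel '[0,0.02,0,0,0,0,0,0,0.02,0,0,0,0,0,0,0,0,-0.07,0,0,0,0,0,0,-0.07,0,0,0,0,0,0,0,0,0,0]'
python3 -c "
from h import *
go([*ws(-.011,.085),.0774],pose(-80.6,-8))"
```

```text
clock: 7.7
ee_pos: [0.5197, 0.2399, 0.1213]
orientation: [-1.397, 1.186, -1.025]
wrist_force: [0.5, 0.1, -3.7]
grip_width: 0.149
t 7.7 p [0.5197 0.2399 0.1213] rot [ 0.0068 -0.0023  0.0008] shift after rot [-0.0019  0.0406  0.0264] before [-0.002   0.0404  0.0266] q [0.32 0.28 1.36 0.02 1.65 1.73] F [ 0.5  0.1 -3.7] grip 14.0
```

```bash
cat > meas.py <<'E'
from h import *
go([*ws(-.011,.085),.0774],pose(-80.6,-8))
im,P=cloud("wrist");S=st(P)*1000;z=P[...,2]*1000;K=(abs(S[...,1]-85)<62)&(abs(S[...,0])<120)
cv2.imwrite("pics/w_last.png",im)
def edges(k,lo,hi,n):
    e=[]
    for x in np.arange(lo,hi,4):
        q=S[k&(abs(S[...,0]-x)<2)][:,1]
        if len(q)>60:e.append((x,q.min(),q.max()))
    e=np.array(e);print(n,len(e),"x",e[:,0].min(),e[:,0].max(),"y",np.round(np.median(e,0)[1:],1),"mid",round(np.median(e[:,1:].mean(1)),1),"slope",np.round(np.polyfit(e[:,0],e[:,1:].mean(1),1)[0],4))
b=float(__import__("sys").argv[1])
pl=K&(z>b)&(z<b+40);edges(pl,-40,70,"plate");print("plate back x",np.percentile(S[pl][:,0],99.5))
edges(K&(z>25)&(z<35)&(abs(S[...,1]-85)<56)&(S[...,0]<58),20,58,"floor")
edges(K&(z>48)&(z<58),60,85,"lip");l=K&(z>50)&(z<56);print("lip x",np.percentile(S[l][:,0],[1,99]))
E
python3 meas.py 75
```

```text
t 7.7 p [0.5197 0.2399 0.1213] rot [ 0.0068 -0.0023  0.0008] shift after rot [-0.0019  0.0406  0.0264] before [-0.002   0.0404  0.0266] q [0.32 0.28 1.36 0.02 1.65 1.73] F [ 0.5  0.1 -3.7] grip 14.0
plate 19 x -40.0 32.0 y [ 36.1 131.8] mid 84.0 slope -0.0038
plate back x 32.111842764724045
floor 9 x 24.0 56.0 y [ 35.8 137.3] mid 86.6 slope -0.003
lip 7 x 60.0 84.0 y [ 24.  146.9] mid 85.4 slope 0.0008
lip x [59.99395621 89.78929805]
```

```bash
python3 -m handwheel '[-0.001,0.01,0.0135,0,0,0,0,-0.0009,0.01,0.013,0,0,0,0,0,0.01,0,0,0,0,0,0,0.005,0,0,0,0,0,0,0,0,0,0,0,0,0,0,0,0,0,0,0]'
python3 meas.py 42
```

```text
clock: 8.35
ee_pos: [0.5406, 0.2462, 0.0872]
orientation: [-1.391, 1.181, -1.027]
wrist_force: [-0.1, -0.0, -4.6]
grip_width: 0.145
t 8.35 p [0.5406 0.2462 0.0872] rot [ 0.0001 -0.0011 -0.0001] shift after rot [0.0008 0.0099 0.0002] before [0.0008 0.0099 0.0002] q [0.32 0.35 1.34 0.02 1.59 1.73] F [-0.1 -0.  -4.6] grip 13.6
plate 27 x -36.0 68.0 y [ 23.8 146.9] mid 85.3 slope -0.0017
plate back x 89.97367171515246
floor 2 x 52.0 56.0 y [ 35.6 137. ] mid 86.3 slope 0.0135
lip 7 x 60.0 84.0 y [ 23.5 146.9] mid 85.2 slope -0.0049
lip x [45.36860251 90.00166955]
```

```bash
python3 -m handwheel '[0,0.004,0,0,0,0,0,0,0.003,0,0,0,0,0,0,0.003,0,0,0,0,0,0,0,0,0,0,0,0,0,0,0,0,0,0,0]'
python3 - <<'E'
from h import *
go([*ws(.0045,.0855),.0774],pose(-80.6,-8))
im,_=cloud("wrist");cv2.imwrite("pics/w4.png",im)
E
```

```text
clock: 8.9
ee_pos: [0.5396, 0.2459, 0.0768]
orientation: [-1.392, 1.182, -1.027]
wrist_force: [0.7, 0.3, -3.9]
grip_width: 0.146
t 8.9 p [0.5396 0.2459 0.0768] rot [ 0.0008 -0.0013 -0.    ] shift after rot [ 0.0003 -0.0028  0.0151] before [ 0.0003 -0.0028  0.0151] q [0.32 0.35 1.36 0.02 1.57 1.73] F [ 0.7  0.3 -3.9] grip 13.7
```

View pics/w4.png

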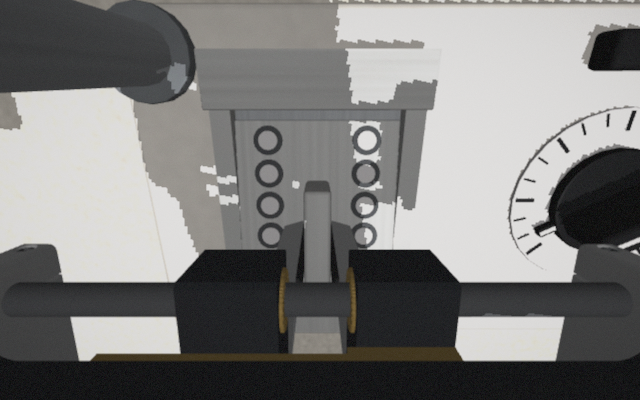

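The plate is free between the side walls, with its back edge at row 112 just in front of the lip. Slide it back.

```bash
python3 -m handwheel '[0,-0.0005,0.004,0,0,0,0,0,-0.0005,0.004,0,0,0,0,0,-0.0005,0.004,0,0,0,0,0,-0.0006,0.004,0,0,0,0,0,0,0,0,0,0,0,0,0,0,0,0,0,0]'
python3 - <<'E'
from h import *
go([*ws(.0045,.0855),.0774],pose(-80.6,-8))
E
```

```text
clock: 9.55
ee_pos: [0.5557, 0.2486, 0.0767]
orientation: [-1.392, 1.182, -1.027]
wrist_force: [0.3, -0.7, -4.8]
grip_width: 0.148
t 9.55 p [0.5557 0.2486 0.0767] rot [ 0.0007 -0.0014 -0.0001] shift after rot [ 0.0002 -0.0005 -0.001 ] before [ 0.0002 -0.0005 -0.001 ] q [0.32 0.38 1.31 0.02 1.58 1.72] F [ 0.3 -0.7 -4.8] grip 13.9
```

```bash
python3 -m handwheel '[0,-0.0002,0.0015,0,0,0,0,0,0,0,0,0,0,0,0,0,0,0,0,0,0]'
python3 -m handwheel '[0,0.0026,-0.0012,0.035,0,0,0,0,0.0026,-0.0012,0.035,0,0,0,0,0.0026,-0.0012,0.035,0,0,0,0,0,0,0,0,0,0,0,0,0,0,0,0,0]'
python3 - <<'E'
from h import *
go([*ws(.0013,.0855),.0665],pose(-80.6,0))
E
```

```text
clock: 9.85
ee_pos: [0.557, 0.2489, 0.0769]
orientation: [-1.392, 1.182, -1.027]
wrist_force: [-0.8, 0.0, -4.1]
grip_width: 0.143
clock: 10.35
ee_pos: [0.5525, 0.2481, 0.0696]
orientation: [-1.31, 1.112, -1.073]
wrist_force: [-0.5, 0.2, -4.5]
grip_width: 0.15
t 10.35 p [0.5525 0.2481 0.0696] rot [ 0.0356 -0.0011  0.0001] shift after rot [ 0.0003  0.0031 -0.001 ] before [ 0.0003  0.0032 -0.0009] q [0.33 0.31 1.42 0.01 1.45 1.73] F [-0.5  0.2 -4.5] grip 14.1
```

```bash
python3 -m handwheel '[0,0.003,-0.001,0.035,0,0,0,0,0,0,0,0,0,0,0,0,0,0,0,0,0]'
python3 -m handwheel '[0,0.001,0,0,0,0,0,0,0,0,0,0,0,0,0,0,0,0,0,0,0]'
python3 - <<'E'
from h import *
go([*ws(.0013,.0855),.0655],pose(-80.6,0))
E
```

```text
clock: 10.65
ee_pos: [0.5519, 0.248, 0.0667]
orientation: [-1.282, 1.089, -1.088]
wrist_force: [1.2, -0.4, -4.1]
grip_width: 0.149
clock: 10.95
ee_pos: [0.5522, 0.2481, 0.0663]
orientation: [-1.281, 1.088, -1.089]
wrist_force: [-1.6, 0.3, 1.3]
grip_width: 0.147
t 10.95 p [0.5522 0.2481 0.0663] rot [-0.001  -0.0014 -0.    ] shift after rot [ 0.0003  0.0008 -0.0007] before [ 0.0003  0.0008 -0.0007] q [ 0.33  0.29  1.46 -0.    1.4   1.74] F [-1.6  0.3  1.3] grip 13.8
```

Contact at the expected height. Release, rise and check.

```bash
python3 -m handwheel '[0,0,0,0,0,0,0.04,0,0,0,0,0,0,0.04,0,0,0,0,0,0,0.04,0,0,0,0,0,0,0.04,0,-0.02,0,0,0,0,0.04,0,-0.04,0,0,0,0,0.04,0,-0.05,-0.01,0,0,0,0.04,0,-0.02,-0.03,0,0,0,0.04]'
python3 -m handwheel '[0,0,-0.04,0,0,0,0.04,0,0,-0.04,0,0,0,0.04,0,0,0,0,0,0,0.04,0,0,0,0,0,0,0.04]'
cat > chk.py <<'E'
from h import *
im,P=cloud("wrist");S=st(P)*1000;z=P[...,2]*1000
cv2.imwrite("pics/w5.png",im)
k=(abs(S[...,1]-85)<49)&(abs(S[...,0])<70)&(z>36)&(z<50)
s=S[k];A=np.c_[s,np.ones(len(s))];zz=z[k]
for _ in range(4):
    c=np.linalg.lstsq(A,zz,rcond=None)[0];g=abs(zz-A@c)<2;A,zz=A[g],zz[g]
print("plate plane slopes",np.round(c[:2],4),"z at centre",round(c@[0,85,1],1),len(zz),"expect 42; x range seen",np.round(np.percentile(A[:,0],[0.5,99.5]),1))
r=(z>68)&(z<84)&(abs(S[...,1]-85)<30)&(abs(S[...,0])<60)
q=cv2.minAreaRect(S[r].astype(np.float32));print("rib",np.round(q[0],1),np.round(q[1],1),round(q[2],2),r.sum())
E
python3 chk.py
```

```text
clock: 11.75
ee_pos: [0.5153, 0.2421, 0.1998]
orientation: [-1.273, 1.084, -1.092]
wrist_force: [-0.1, 0.7, 0.5]
grip_width: 0.427
clock: 12.15
ee_pos: [0.4332, 0.2286, 0.195]
orientation: [-1.281, 1.087, -1.089]
wrist_force: [-0.1, -0.1, 0.7]
grip_width: 0.425
plate plane slopes [0.0009 0.0002] z at centre 43.3 12490 expect 42; x range seen [-68.6  57.3]
rib [ 1.  86.4] [13.4 69.6] 89.59 1471
```

View pics/w5.png

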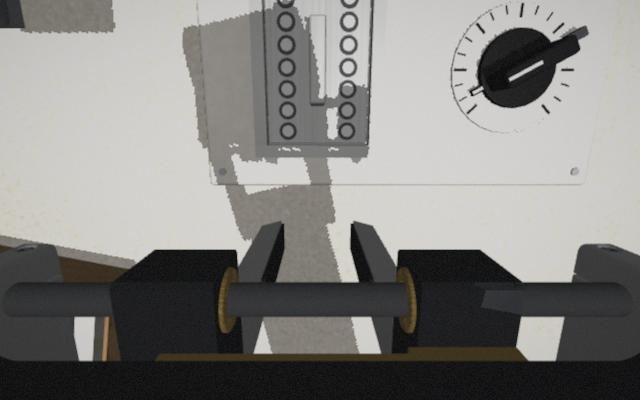

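Wrist view: the long carrier lies in the nest with its front edge on the pocket's front wall at row 145. It measures flat to 0.001 rad, with its centre at (+1.0, +1.4) mm from the nest. Now the dial, whose pointer nose is at (476,92), axis at (517,68) and tab at (583,33).

```bash
python3 -m handwheel '[0.038,0,0.0235,0,0,0,0.05,0.038,0,0.0235,0,0,0,0.05,0.038,0,0.0235,0,0,0,0.05,0.038,0,0.0235,0,0,0,0.05,0.038,0,0.0235,0,0,0,0.05,0,0.02,0,0,-0.14,0,0.05,0,0.02,0,0,-0.14,0,0.05,0,0,0,0,-0.148,0,0.05]'
python3 -m handwheel '[0,0,0,0,-0.148,0,0.05,0,0,0,0,-0.148,0,0.05,0,0,0,0,-0.148,0,0.05,0,0,0,0,-0.148,0,0.05,0,0,0,0,-0.148,0,0.05,0,0,0,0,-0.148,0,0.05,0,0,0,0,-0.148,0,0.05,0,0,0,0,-0.148,0,0.05]'
python3 -m handwheel '[0,0,0,0,-0.148,0,0.05,0,0,0,0,-0.148,0,0.05,0,0,0,0,-0.148,0,0.05,0,0,0,0,0,0,0.05,0,0,0,0,0,0,0.05]'
python3 - <<'E'
from h import *
im,P=cloud("wrist");S=P*1000
k=(S[...,2]>66)&(S[...,2]<82)&(np.hypot(S[...,0]-581,S[...,1]-59.5)<50)
q=cv2.minAreaRect(S[k][:,:2].astype(np.float32));print("bar",np.round(q[0],1),np.round(q[1],1),round(q[2],2),k.sum())
T,D=cloud("top")
go([.5812,.0595,.064],pose(38.2))
E
```

```text
clock: 13.0
ee_pos: [0.5801, 0.0589, 0.15]
orientation: [-1.437, 0.766, -0.756]
wrist_force: [0.4, 0.3, 0.2]
grip_width: 0.533
clock: 13.8
ee_pos: [0.5818, 0.0596, 0.154]
orientation: [-1.565, -0.164, 0.164]
wrist_force: [0.2, 0.3, 0.2]
grip_width: 0.531
clock: 14.3
ee_pos: [0.5811, 0.0598, 0.1541]
orientation: [-1.511, -0.504, 0.505]
wrist_force: [-0.6, -0.5, 0.9]
grip_width: 0.531
bar [579.6  61. ] [16. 63.] 38.24 1504
t 14.4 p [0.5807 0.0599 0.1543] rot [ 0.     -0.0211 -0.0001] shift after rot [ 0.0001  0.0903 -0.0006] before [ 0.0001  0.0903 -0.0006] q [ 0.01  0.19  1.4  -0.    1.56 -0.64] F [-0.7  0.5  0.2] grip 49.6
```

```bash
python3 -m handwheel '[0,0.03,0,0,-0.021,0,0.05,0,0.03,0,0,0,0,0.05,0,0.02,0,0,0,0,0.05,0,0.01,0,0,0,0,0.05,0,0,0,0,0,0,0,0,0,0,0,0,0,0,0,0,0,0,0,0,0,0,0,0,0,0,0,0]' 25
python3 -m handwheel '[0,0,0,0,0,0,0,0,0,0,0,0,0,0,0,0,0,0,0,0,0,0,0,0,0,0.05,0,0,0,0,0,0,0.1,0,0]'
```

```text
clock: 15.2
ee_pos: [0.5812, 0.0601, 0.0662]
orientation: [-1.508, -0.526, 0.521]
wrist_force: [0.2, 1.0, 0.2]
grip_width: 0.231
clock: 15.7
ee_pos: [0.581, 0.0601, 0.0658]
orientation: [-1.533, -0.406, 0.403]
wrist_force: [0.8, -0.5, 4.4]
grip_width: 0.172
```

Gripped at 16 mm and turning freely. Continue.

```bash
python3 -m handwheel '[0,0,0,0,0.14,0,0,0,0,0,0,0.14,0,0,0,0,0,0,0.14,0,0,0,0,0,0,0.14,0,0,0,0,0,0,0.14,0,0,0,0,0,0,0.14,0,0,0,0,0,0,0.14,0,0,0,0,0,0,0.14,0,0]'
python3 -m handwheel '[0,0,0,0,0.14,0,0,0,0,0,0,0.14,0,0,0,0,0,0,0.14,0,0,0,0,0,0,0.14,0,0,0,0,0,0,0.14,0,0,0,0,0,0,0.14,0,0,0,0,0,0,0.14,0,0,0,0,0,0,0.14,0,0]'
python3 -m handwheel '[0,0,0,0,0.14,0,0,0,0,0,0,0.14,0,0,0,0,0,0,0.14,0,0,0,0,0,0,0,0,0,0,0,0,0,0,0,0]'
python3 - <<'E'
from h import *
go([.581,.06,.066],pose(38.2-180.1))
E
```

```text
clock: 16.5
ee_pos: [0.5812, 0.0601, 0.0658]
orientation: [-1.517, 0.473, -0.477]
wrist_force: [1.3, 0.4, 4.5]
grip_width: 0.168
clock: 17.3
ee_pos: [0.5813, 0.0599, 0.0658]
orientation: [-1.13, 1.32, -1.325]
wrist_force: [1.7, -0.3, 4.4]
grip_width: 0.171
clock: 17.8
ee_pos: [0.5812, 0.0598, 0.0658]
orientation: [-0.883, 1.611, -1.615]
wrist_force: [1.0, -1.3, 5.9]
grip_width: 0.169
t 17.8 p [0.5812 0.0598 0.0658] rot [-0.0025  0.3384 -0.0015] shift after rot [ 0.0001 -0.0002 -0.0003] before [-0.     -0.0002 -0.0003] q [ 0.01  0.24  1.51 -0.    1.38  2.14] F [ 1.  -1.3  5.9] grip 15.9
```

```bash
python3 -m handwheel '[0,0,0,0,0.113,0,0,0,0,0,0,0.113,0,0,0,0,0,0,0.112,0,0,0,0,0,0,0,0,0,0,0,0,0,0,0,0]'
python3 -m handwheel '[0,0,0,0,0,0,0.05,0,0,0,0,0,0,0.05,0,0,0,0,0,0,0.05,0,0,0,0,0,0,0.05,0,-0.03,0,0,0,0,0.05,0,-0.04,0,0,0,0,0.05,0,-0.04,0,0,0,0,0.05,0,-0.04,0,0,0,0,0.05]'
python3 -m handwheel '[0,-0.03,-0.04,0,0,0,0.05,0,-0.03,-0.04,0,0,0,0.05,0,0,-0.05,0,0,0,0.05,0,0,0,0,0,0,0.05,0,0,0,0,0,0,0.05]'
python3 - <<'E'
from h import *
go([.4,0,.25],pose(-80.6))
im,P=cloud("wrist");cv2.imwrite("pics/w6.png",im)
im,P=cloud("top");cv2.imwrite("pics/t6.png",cv2.resize(im[110:250,105:305],(800,560),interpolation=2));np.save("top6.npy",P);cv2.imwrite("t6.png",im)
E
```

```text
clock: 18.3
ee_pos: [0.5812, 0.0597, 0.0658]
orientation: [-0.632, 1.836, -1.838]
wrist_force: [0.9, -1.4, 5.6]
grip_width: 0.169
clock: 19.1
ee_pos: [0.5797, 0.0602, 0.2156]
orientation: [-0.634, 1.84, -1.839]
wrist_force: [1.1, 0.5, -0.4]
grip_width: 0.536
clock: 19.6
ee_pos: [0.5032, 0.1298, 0.2742]
orientation: [-0.666, 1.825, -1.788]
wrist_force: [0.2, 0.3, -0.6]
grip_width: 0.535
t 19.6 p [0.5032 0.1298 0.2742] rot [ 0.0086 -1.0238 -0.0186] shift after rot [ 0.1112  0.0242 -0.123 ] before [0.1632 0.0218 0.0313] q [0.13 0.01 1.35 0.02 1.78 2.57] F [ 0.2  0.3 -0.6] grip 50.3
```

View pics/t6.png

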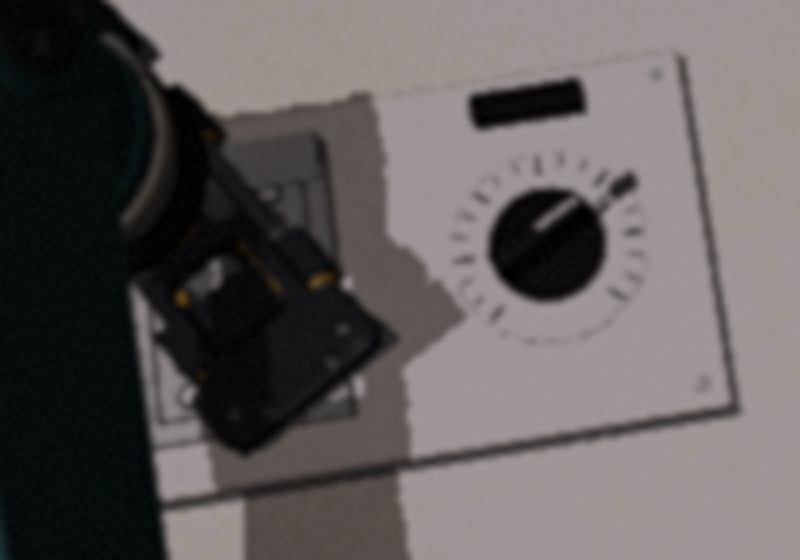

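Top view: the pointer line (560,215) and nose (605,203) aim at the tab (622,187). Joint 6 stands at its stop, so I'll turn it back, then measure precisely and take a final look.

```bash
python3 -m handwheel '[0.02,0,0,0,-0.14,0,0.05,0.02,0,0,0,-0.14,0,0.05,0.02,0,-0.03,0,-0.14,0,0.05,0.02,0,-0.03,0,-0.14,0,0.05,0.02,0,-0.04,0,-0.14,0,0.05,0.02,0,-0.04,0,-0.14,0,0.05,0,0,-0.04,0,-0.14,0,0.05,0,0,0,0,0,0,0.05]'
python3 -m handwheel '[0,0,0,0,0,0,0.05,0,0,0,0,0,0,0.05]'
python3 - <<'E'
from h import *
go([.4,0,.25],pose(-80.6))
def tab(im,P,n):
    S=st(P);z=P[...,2];g=im.max(2);r=S-[0,-.105];rr=np.hypot(r[...,0],r[...,1])
    m=(g<80)&(rr>.053)&(rr<.068)&(r[...,0]<.07)&(z>.03)&(z<.05);a=np.degrees(np.arctan2(r[...,1],r[...,0]))
    k=(z>.06)&(z<.085)&(rr<.045);q=cv2.minAreaRect((S[k]*1000).astype(np.float32))
    print(n,"tab",m.sum(),np.round(np.median(a[m]),1) if m.any() else"","bar ang",round(q[2],1),"(+-90)",np.round(q[0],1),np.round(q[1],1))
tab(cv2.imread("t6.png"),np.load("top6.npy"),"top6")
for n in("top","wrist"):
    im,P=cloud(n);tab(im,P,n);cv2.imwrite(f"pics/{n}7.png",im)
E
python3 chk.py
```

```text
clock: 20.5
ee_pos: [0.2745, 0.0758, 0.2742]
orientation: [-1.248, 1.129, -1.107]
wrist_force: [0.3, -0.6, -0.6]
grip_width: 0.533
clock: 20.7
ee_pos: [0.2777, 0.076, 0.2732]
orientation: [-1.249, 1.133, -1.107]
wrist_force: [-0.2, 0.1, -0.4]
grip_width: 0.534
t 20.7 p [0.2777 0.076  0.2732] rot [ 0.0004 -0.0464 -0.02  ] shift after rot [0.095  0.0232 0.1083] before [0.0903 0.0213 0.1126] q [ 0.05 -0.52  1.77  0.02  1.9   1.51] F [-0.2  0.1 -0.4] grip 50.2
top6 tab 17 -61.6 bar ang 28.7 (+-90) [  -0.8 -105. ] [16.4 63.2]
top tab 19 -61.6 bar ang 28.8 (+-90) [  -0.6 -104.9] [16.8 63.2]
wrist tab 0  bar ang 0.0 (+-90) [0. 0.] [0. 0.]Traceback (most recent call last):
  File "chk.py", line 8, in <module>
    print("plate plane slopes",np.round(c[:2],4),"z at centre",round(c@[0,85,1],1),len(zz),"expect 42; x range seen",np.round(np.percentile(A[:,0],[0.5,99.5]),1))
                                                                                                                              ~~~~~~~~~~~~~^^^^^^^^^^^^^^^^^^^
    return _quantile_unchecked(
        a, q, axis, out, overwrite_input, method, keepdims, weights)
    return _ureduce(a,
                    func=_quantile_ureduce_func,
    ...<5 lines>...
                    overwrite_input=overwrite_input,
                    method=method)
    r = func(a, **kwargs)
    result = _quantile(arr,
                       quantiles=q,
    ...<2 lines>...
                       out=out,
                       weights=wgt)
    slices_having_nans = np.isnan(arr[-1, ...])
                                  ~~~^^^^^^^^^
IndexError: index -1 is out of bounds for axis 0 with size 0
```

View pics/wrist7.png

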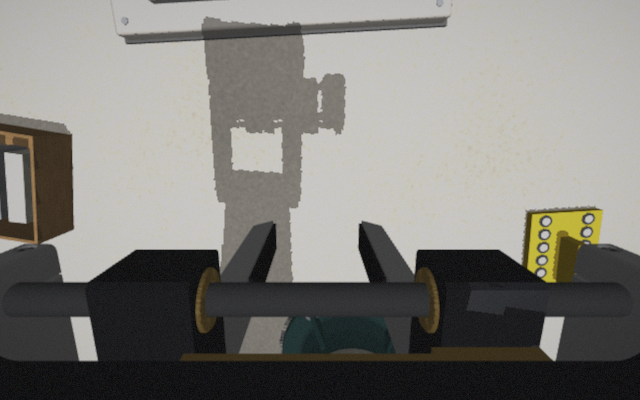

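The wrist view is off the station; only its front edge shows, at row 30. On the top camera the bar is at −61.2° and the tab at −61.6°. One last numeric carrier check from the top camera, and then I'll hand in if it's good.

```bash
sed -i 's/"wrist"/"top"/; s/w5.png/t8.png/' chk.py; python3 chk.py
python3 - <<'E'
from h import *
_,P=cloud("top");z=P[...,2]
for nm,(x,y),lo in(("spare",(.637,-.267),.034),("jar",(.408,-.514),.1),("carton",(.583,-.509),.042)):
    k=(z>lo)&(z<.13)&(np.hypot(P[...,0]-x,P[...,1]-y)<.09);r=cv2.minAreaRect((P[k][:,:2]*1000).astype(np.float32));print(nm,np.round(r[0],1),np.round(r[1],1))
E
```

```text
plate plane slopes [0.0027 0.0017] z at centre 42.5 1425 expect 42; x range seen [-69.3  61.2]
rib [-0.1 84.6] [15.7 70.1] 89.16 217
spare [ 636.8 -266.7] [68.9 14.7]
jar [ 406.7 -517.9] [61.2 58.5]
carton [ 583.1 -509.3] [131.8  73.3]
```

```bash
python3 -c "
from h import *
print(env.sign_off())"
```

```text
the job is handed in; nothing more can be done
None
```

The job is handed in at about 21 s of the 72 s allowed. The longer (seven-pocket) carrier is seated in the nest under the keeper lip. The dial is turned about 180° clockwise to the set-point tab, and the gripper is open and clear of everything.

Last checks before hand-in:

| Item | Measured | Allowed |
|---|---|---|
| Carrier centre from nest centre | (−0.1, −0.4) mm on the top camera, (+1.0, +1.4) mm on the wrist camera earlier | 5 mm |
| Carrier top height | 42.5 mm (42 nominal) | within 3 mm |
| Carrier tilt | about 0.003 rad | 0.03 rad |
| Carrier squareness | within about 0.015 rad | 0.08 rad |
| Pointer against tab | −61.2° and −61.6°, 0.4° apart | 6° |

- **Bystanders:** the spare and carton agree within about 1 mm of the start. The jar reads about 3 mm different, but I measured it over a different height slice, and it was never touched.
- **Tab:** it reads within 0.3° of where it started.

Not everything went cleanly:
- **First grasp:** I lifted before the fingers had closed and missed the rib. The carrier had not moved, and the second grasp held.
- **Malformed command:** one row list was refused whole with no effect.
- **Joint 6:** after I let go of the dial, it briefly read 2.57, which is its range limit. I backed it off straight away; the readout showed no overrun.
- **Final wrist view:** the last wrist picture missed the nest, so the final carrier check uses the top camera.

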